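# Unnest the bolt caddy and stack it on its bin

### The arm

A 7-joint arm with a two-finger parallel gripper is mounted at the origin on the work surface. World frame = base frame: x ahead of the robot, y to its left, z up, the work surface at z = 0. Lengths are in m, angles in rad, forces in N, time in s.
With the tool pointing down it reaches from about 0.4 to 0.85 m from the base axis. Payload 4.5 kg.
Tool frame: the origin (TCP) lies midway between the tips of the shut fingers; the grasp point (between the pads) lies 19 mm behind it; z points along the fingers, y is the direction in which the jaws open and shut (so a half turn about z gives the same grasp; the last joint's range is limited). The gripper opens to 88 mm and grips with 3 to 60 N. Pads are 18 mm wide; open, the fingers measure 123 mm over their backs; the gripper's body (75 mm by 187 mm) begins 45 mm behind the grasp point.
Start: joints at [1.231, 0.689, -0.195, 1.565, 0.157, 0.902, -0.215], TCP at [0.228, -0.582, 0.239] pointing down, gripper open.
Joint ranges: [-3.01, 3.01], [-0.46, 2.08], [-1.47, 1.51], [0.13, 2.56], [-1, 4.14], [0.04, 2.09], [-2.66, 2.66]. Speed limits (rad/s): [2.57, 2.57, 3.14, 3.14, 3.14, 3.14, 3.14].

### API

Orientations are given as a unit quaternion [x, y, z, w].
In Python, from plant import r gives the robot as it stands. The module is installed in compiled form; this text tells all that it offers.
- The arm moves only by the shell command python3 -m jog 'ROWS' [FORCE]. ROWS is JSON, a list of rows, each an object with "translation": the shift along the tool's x, y, z in units of 40 mm (1.0 is 40 mm), a list of three; "twist": the turn about the tool's z in units of 6 degrees (1.0 is 6 degrees); "claw": the opening in per cent of the stroke, from 0 (shut) to 100 (fully open). A call has 1 to 20 rows; each row shifts and turns the commanded pose from where the row before left it, along the tool's axes as they then stand; what a row does not reach is not made up. A row lasts 1/12 s, in which the tool goes at most 41.7 mm and 7.16 degrees, less where a joint would pass 70% of its speed; a pose out of reach is approached as far as the arm can. A call is refused whole if a number of a shift passes 1 or a number of a turn 1, either way. A call with a gripper value outside its range is refused whole. The fingers move at their own pace and stop on an object; FORCE is the grip in N (left out, the last holds). Time passes only in rows, so rows that do not move let the fingers close. It gives the time, the measured TCP pose, the force and the opening at its end, in the units of the state.
- r.get_state(): the state, without advancing time (a new reading comes with each control period).
- r.snapshot(name): name is "scene" or "top"; returns a dict with "img" (400x640x3 uint8, red, green, blue), "fx", "fy", "cx", "cy" (pixels), "origin" and "rotation" of the camera in the world. Camera axes: x right, y up, looking along -z (the intrinsics and any distortion apply to the point x, -y, -z); pixel columns grow to the right and rows downward; lengths in m; the calibration is good to about 2 mm. A picture is of the moment at which its call begins. There is no depth.
- r.finish_job(): hands the job in, once; it reports no verdict.
Trained networks look in the newest picture that a camera, given by its name, has taken for a name from the list of things; names that differ only in an ending like _2 or _b are one class to them, and where a whole thing is asked for, a point or a joint stands for the part that bears it (a point fixed in the world has none). Each returns a list of dicts, best first, with "confidence" (0 to 1); they miss things now and then, are a little off and sometimes report something else, mostly with a low value. They report only what shows in the picture. A call takes as long as a camera call. They do not tell look-alikes from the thing itself.
- r.spot_in(label, camera): "rect" ([left, top, right, bottom] in pixels, round what is visible of it).
- r.spot_point(label, camera): "location" ([row, column] in pixels: a listed point, or the origin of a listed thing).
The state is a dict: "clock": time; "q": joint angles; "qd": joint speeds; "joint_torque": joint torques, N m; "tool_pos": TCP position; "eef_rot": TCP orientation; "contact_force": force on the tool from outside, world axes, zero at the start; "moment": the same for the moment, N m; "opening": opening from 0.0 (shut) to 1.0 (fully open).
Only numpy, scipy, OpenCV 4.12 (cv2) and the standard library are available. Lean on these libraries where they do the work, as an engineer would, in place of code of your own. Each camera call takes 0.05 s, during which the arm holds its last target. There are 200 camera calls.

### The job

In the club storeroom a white caddy with a square carrying post has been left nested down inside the grey bin. Lift it straight out, turn it half a turn, and set it down gently on the same grey bin, squarely centred, so that it rests level on the bin's ledges instead of sinking in. Leave the grey bin where it stands, and leave the other white caddy, which stands on the bench by itself, alone.

Things in the scene. Friction and masses are not known exactly. Their poses are not given: they have to be found in the camera images.
- caddy_mid (a point): Centre of the white caddy to turn: open box 152 (x) x 102 (y) x 66 mm high, 4 mm lip round its rim, 0.3 to 0.6 kg. A 28 mm square post on its middle, faces square to the box, rises 40 mm above the rim: grip there from above, across either pair of faces. The point is on the post's axis, 53 mm above the caddy's underside and 53 mm below the post's top. x along its length, z up.
- caddy_end (a point): Middle of the caddy's end with one recess: 76 mm along -x from caddy_mid, same height and axes. Recesses, 46 mm high from the underside: one mid-width at this end (48 wide, 24 deep), one at each corner of the +x end (24 x 24). Nested, x along the bin's x, they straddle the bin's ledges with 4 mm play; the caddy comes out straight up. Half a turn round, they miss the ledges.
- base: Grey bin, loose on the bench, 0.9 kg: 180 (x) x 130 (y) x 70 mm high, 5 mm lip. Origin: centre of its underside; x along its length, z up. Three ledges, tops flush with the rim, reach 30 mm in from the ends: one mid-width at -x (40 wide), two in the +x corners (30 wide). The caddy's underside is 24 mm above the origin when nested, 70 mm when it rests on the ledges (46 mm higher).
- spare_mid (a point): Centre of the other white caddy, the same in shape and size, its point likewise 53 mm above its underside; it stands on the bench by itself, in no bin. Not to be used.
Things that resemble listed ones, but are neither listed nor needed, are in the scene too. What is shaped like the part that bears caddy_mid but red or turquoise is not meant.

How it is judged:
At the end, for the whole second after the job is handed in: The caddy rests released, still and level (4 degrees) on the bin's ledges (height within 6 mm), half a turn from how it was nested (within 12 degrees), centred within 16 mm; the bin stands upright within 50 mm of its start, the other caddy within 30 mm of its own (z of caddy_mid in the frame of base between 0.117 and 0.129 m and horizontal distance between caddy_mid and base below 0.016 m and x of caddy_end in the frame of base above 0.04 m and angle between the x axis of caddy_mid and the x axis of base, either way round below 0.21 rad and angle between each of caddy_mid, base's own z axis and vertical below 0.07 rad and height (world z) of base below 0.01 m and distance of base from where it was at the start of the episode below 0.05 m and distance of spare_mid from where it was at the start of the episode below 0.03 m and linear speed of caddy below 0.02 m/s); the robot touches nothing.
It fails at once if the caddy is dropped from more than about 10 mm instead of being set down (linear speed of caddy above 0.45 m/s and contact force between the fingers and caddy below 0.5 N).
It fails at once if the other caddy is moved by more than 30 mm (distance of spare_mid from where it was at the start of the episode above 0.03 m).
It also fails if it takes over 38 s, if anything falls off the work surface, if the arm or the gripper's body presses on something with over 40 N, if the wrist force passes 120 N, or if a joint passes its speed limit or range.

## Working session

There is one attempt and no reset: what is moved stays moved. The work goes in short steps, Python scripts to look and compute and a shell command to move; the robot and the scene stay as the last step left them, time stands still between calls to the robot, and variables do not carry over. Pictures are saved under pics/ and viewed, about 8 in all and at most 12, crops included, and the job is handed in when it is done.

```bash
mkdir -p pics
cat > h.py <<'E'
import numpy as np, cv2
from plant import r
def ray(s,row,col):
    d=np.array([(col-s['cx'])/s['fx'],-(row-s['cy'])/s['fy'],-1.0])
    return np.array(s['origin']),np.array(s['rotation'])@d
def atz(s,row,col,z):
    o,d=ray(s,row,col); return o+d*(z-o[2])/d[2]
def proj(s,p):
    c=np.array(s['rotation']).T@(np.array(p)-np.array(s['origin']))
    return s['cy']-s['fy']*c[1]/-c[2]*1.0, s['cx']+s['fx']*c[0]/-c[2]
def save(s,n): cv2.imwrite('pics/'+n,s['img'][:,:,::-1])
E
python3 - <<'E'
from h import *
for c in ('scene','top'):
    s=r.snapshot(c); save(s,c+'1.png')
    print(c,{k:v for k,v in s.items() if k!='img'})
    for l,z in (('caddy_mid',.077),('caddy_end',.077),('base',0),('spare_mid',.053)):
        for d in r.spot_point(l,c): print(l,np.round(d['location'],1),round(d['confidence'],2),atz(s,*d['location'],z).round(3))
    for l in('caddy_mid','base'): print(l,r.spot_in(l,c))
print(r.get_state())
E
```

```text
scene {'fx': 440.42823128424146, 'fy': 440.42823128424146, 'cx': 320.62024460724496, 'cy': 196.11911390114685, 'origin': array([ 1.10606846, -0.60860124,  0.84525056]), 'rotation': array([0.35564756, 0.15712572, 0.3898277 , 0.83478182])}Traceback (most recent call last):
  File "<stdin>", line 6, in <module>
  File "h.py", line 7, in atz
    o,d=ray(s,row,col); return o+d*(z-o[2])/d[2]
        ~~~^^^^^^^^^^^
  File "h.py", line 5, in ray
    return np.array(s['origin']),np.array(s['rotation'])@d
                                 ~~~~~~~~~~~~~~~~~~~~~~~^~
ValueError: matmul: Input operand 1 has a mismatch in its core dimension 0, with gufunc signature (n?,k),(k,m?)->(n?,m?) (size 3 is different from 4)
```

```bash
sed -i "s/np.array(s\['rotation'\])/R.from_quat(s['rotation']).as_matrix()/; 1a from scipy.spatial.transform import Rotation as R" h.py
python3 - <<'E'
from h import *
for c in ('scene','top'):
    s=r.snapshot(c); save(s,c+'1.png')
    print(c,{k:v for k,v in s.items() if k!='img'})
    for l,z in (('caddy_mid',.077),('caddy_end',.077),('base',0),('spare_mid',.053)):
        for d in r.spot_point(l,c): print(l,np.round(d['location'],1),round(d['confidence'],2),atz(s,*d['location'],z).round(3))
    for l in('caddy_mid','base'): print(l,r.spot_in(l,c))
print(r.get_state())
E
```

```text
scene {'fx': 440.42823128424146, 'fy': 440.42823128424146, 'cx': 320.62024460724496, 'cy': 196.11911390114685, 'origin': array([ 1.10606846, -0.60860124,  0.84525056]), 'rotation': array([0.35564756, 0.15712572, 0.3898277 , 0.83478182])}
caddy_mid [333.9 287. ] 0.78 [ 0.756 -0.38   0.077]
caddy_mid [186.1 214.6] 0.71 [ 0.312 -0.275  0.077]
caddy_mid [217.  305.4] 0.64 [ 0.543 -0.164  0.077]
caddy_end [168.5 210. ] 0.83 [ 0.245 -0.249  0.077]
caddy_end [318.9 248.8] 0.6 [ 0.684 -0.418  0.077]
caddy_end [227.8 273.4] 0.58 [ 0.523 -0.243  0.077]
base [239.  309.2] 0.56 [ 0.551 -0.159  0.   ]
spare_mid [177.  417.6] 0.82 [0.604 0.178 0.053]
caddy_mid [{'rect': [239.3, 296.6, 335.4, 380.3], 'confidence': 0.73}, {'rect': [271.1, 193.8, 346.2, 249.4], 'confidence': 0.62}, {'rect': [190.4, 164.0, 243.7, 222.7], 'confidence': 0.6}]
base [{'rect': [262.6, 193.4, 352.7, 267.7], 'confidence': 0.81}]
top {'fx': 422.9408752496275, 'fy': 422.9408752496275, 'cx': 322.8831631751741, 'cy': 200.56570057554117, 'origin': array([ 0.44234774, -0.07755989,  1.0408185 ]), 'rotation': array([ 0.02292711, -0.
[... 640 characters left out ...]
dence': 0.78}]
{'clock': 0.8, 'q': array([ 1.23082481,  0.68906956, -0.1946294 ,  1.56528318,  0.15726864,
        0.90252826, -0.21510522]), 'qd': array([ 0.00031498,  0.00198986, -0.0007984 , -0.00033771,  0.00065975,
       -0.00027275, -0.00105984]), 'joint_torque': array([-3.67167822e-04, -5.27435517e+01, -1.26670897e+00, -1.53736979e+01,
       -5.18841448e-02, -7.50529525e-04,  5.82196503e-05]), 'tool_pos': array([ 0.22825921, -0.58185292,  0.23876697]), 'eef_rot': array([9.82585920e-01, 1.85808793e-01, 3.25776257e-05, 3.98471996e-05]), 'contact_force': array([0.1491561 , 0.91171305, 0.0140224 ]), 'moment': array([ 0.03775961, -0.00627801, -0.02719161]), 'opening': 1.0011683622257823}
```

View pics/scene1.png

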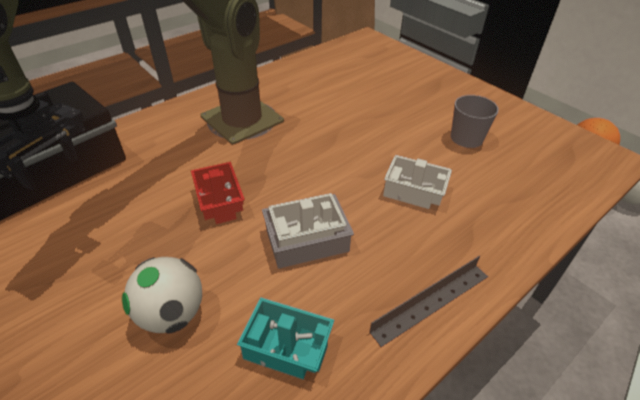

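View pics/top1.png

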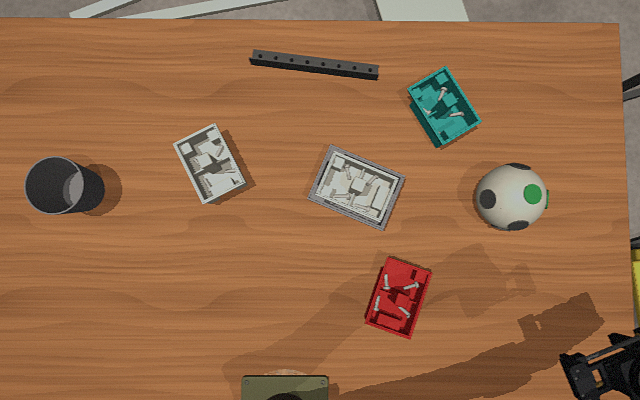

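Both pictures show the bin with the white caddy nested in it (scene about 307,230; top about 357,187). The lone white caddy is at top (210,162), and the red and turquoise look-alikes stand apart. Next I measure the pose from a crop.

Run:
```python
from h import *
s=r.snapshot('top')
im=s['img'][130:245,290:420]; 
cv2.imwrite('pics/crop.png',cv2.resize(im[:,:,::-1],None,fx=6,fy=6,interpolation=cv2.INTER_CUBIC)[:600])
h=cv2.cvtColor(im,cv2.COLOR_RGB2HSV)
m=(h[:,:,1]<70).astype(np.uint8)
m=cv2.morphologyEx(m,cv2.MORPH_OPEN,np.ones((3,3)))
n,l,st,c=cv2.connectedComponentsWithStats(m); k=1+np.argmax(st[1:,4])
pts=np.argwhere(l==k)+[130,290]
hull=cv2.convexHull(pts.astype(np.float32))[:,0]
w=np.array([atz(s,a,b,.07)[:2] for a,b in hull]).astype(np.float32)
rc=cv2.minAreaRect(w*1000); print('bin',rc)
b=m*(h[:,:,2]>150)
for a in r.spot_point('caddy_mid','top')[:1]: print(atz(s,*a['location'],.077))
# white caddy rim (z=.024+.066=.09)
b=cv2.morphologyEx(((h[:,:,1]<60)&(h[:,:,2]>185)).astype(np.uint8),cv2.MORPH_OPEN,np.ones((2,2)))
pts=np.argwhere(b)+[130,290]
w=np.array([atz(s,a,c,.09)[:2] for a,c in pts]).astype(np.float32); print('caddy',cv2.minAreaRect(w*1000))
print('post proj',proj(s,[.547,-.163,.13]))
```

```text
bin ((547.846435546875, -164.15264892578125), (189.92303466796875, 139.0406036376953), 67.07164764404297)
[ 0.30094027 -0.25865971  0.077     ]
caddy ((549.9398803710938, -166.67405700683594), (155.42721557617188, 103.90451049804688), 68.97470092773438)
post proj (np.float64(184.26941711134273), np.float64(357.9343953392855))
```

View pics/crop.png

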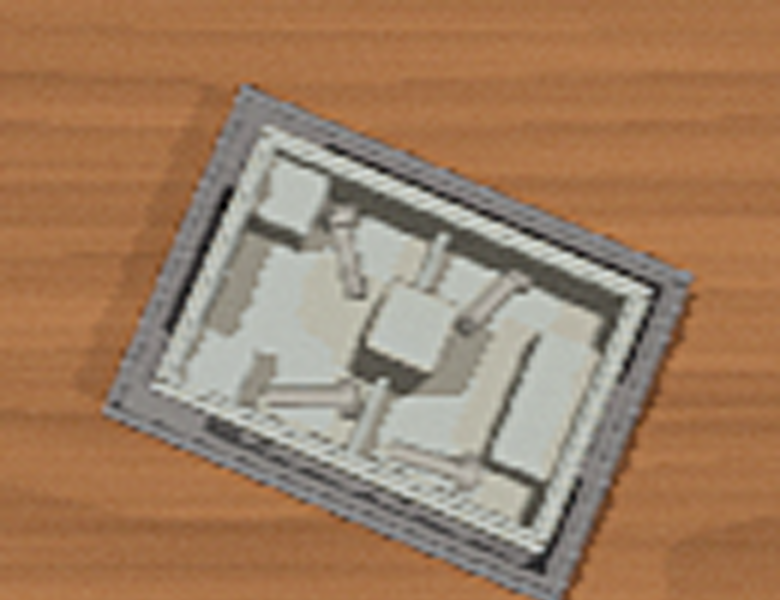

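The crop shows the bin's rim, centre (0.548, -0.164), yaw about 67.5 deg, with the single-recess end on the right (-y). The post top is at crop (410,330), about (0.546, -0.164). I'll move above it and grip across the post's x faces.

```bash
python3 -m jog '[{"translation":[0.3,-0.2,0],"twist":0,"claw":100},{"translation":[0.64,-0.39,0],"twist":0,"claw":100},{"translation":[0.64,-0.39,0],"twist":0,"claw":100},{"translation":[0.64,-0.39,0],"twist":0,"claw":100},{"translation":[0.64,-0.39,0],"twist":0,"claw":100},{"translation":[0.64,-0.39,0],"twist":0,"claw":100},{"translation":[0.64,-0.39,0],"twist":0,"claw":100},{"translation":[0.64,-0.39,0],"twist":0,"claw":100},{"translation":[0.64,-0.39,0],"twist":0,"claw":100},{"translation":[0.64,-0.39,0],"twist":0,"claw":100},{"translation":[0.64,-0.39,0],"twist":0,"claw":100},{"translation":[0.64,-0.39,0],"twist":0,"claw":100},{"translation":[0.64,-0.39,0],"twist":0,"claw":100},{"translation":[0.64,-0.39,0],"twist":0,"claw":100},{"translation":[0.64,-0.39,0],"twist":0,"claw":100},{"translation":[0.64,-0.39,0],"twist":0,"claw":100},{"translation":[0.64,-0.39,0],"twist":0,"claw":100},{"translation":[0.64,-0.38,0],"twist":0,"claw":100},{"translation":[0.4,-0.22,0],"twist":0,"claw":100},{"translation":[0,0,0],"twist":0,"claw":100}]' 40
python3 -m jog '[{"translation":[0,0,0],"twist":0.9,"claw":100},{"translation":[0,0,0],"twist":0.9,"claw":100},{"translation":[0,0,0],"twist":0.9,"claw":100},{"translation":[0,0,0],"twist":0.9,"claw":100},{"translation":[0,0,0],"twist":0.9,"claw":100},{"translation":[0,0,0],"twist":0.9,"claw":100},{"translation":[0,0,0],"twist":0.9,"claw":100},{"translation":[0,0,0],"twist":0.9,"claw":100},{"translation":[0,0,0],"twist":0.1,"claw":100},{"translation":[0,0,0],"twist":0,"claw":100},{"translation":[0,0,0],"twist":0,"claw":100}]'
cat > st.py <<'E'
from h import *
t=r.get_state(); A=R.from_quat(t['eef_rot']).as_matrix()
print('t',t['clock'],'tcp',t['tool_pos'].round(4),'yawx',np.degrees(np.arctan2(A[1,0],A[0,0])).round(2),'tilt',np.degrees(np.arccos(-A[2,2])).round(2),'q',t['q'].round(2),'F',t['contact_force'].round(1),'open',round(t['opening'],3))
def to(p): print('rows units',(A.T@(np.array(p)-t['tool_pos'])/.04).round(2))
E
python3 - <<'E'
from st import *
to([.547,-.164,.155]); to([.547,-.164,.092])
s=r.snapshot('scene');save(s,'s2.png')
im=s['img'][60:310,180:430]; cv2.imwrite('pics/s2c.png',cv2.resize(im[:,:,::-1],None,fx=2.4,fy=2.4,interpolation=cv2.INTER_CUBIC))
E
```

```text
clock: 2.57
tool_pos: [0.5599, -0.145, 0.2388]
eef_rot: [0.982, 0.19, 0.002, -0.001]
contact_force: [0.5, 0.9, -0.1]
opening: 1.003
clock: 3.48
tool_pos: [0.5563, -0.1511, 0.2388]
eef_rot: [0.981, -0.193, -0.0, 0.0]
contact_force: [-0.2, -0.2, 0.8]
opening: 1.002
t 3.4833 tcp [ 0.5563 -0.1511  0.2388] yawx -22.29 tilt 0.02 q [ 0.13  0.62  0.09  1.73 -0.07  0.8  -1.7 ] F [-0.2 -0.2  0.8] open 1.002
rows units [-0.09  0.39  2.09]
rows units [-0.09  0.39  3.67]
```

View pics/s2c.png

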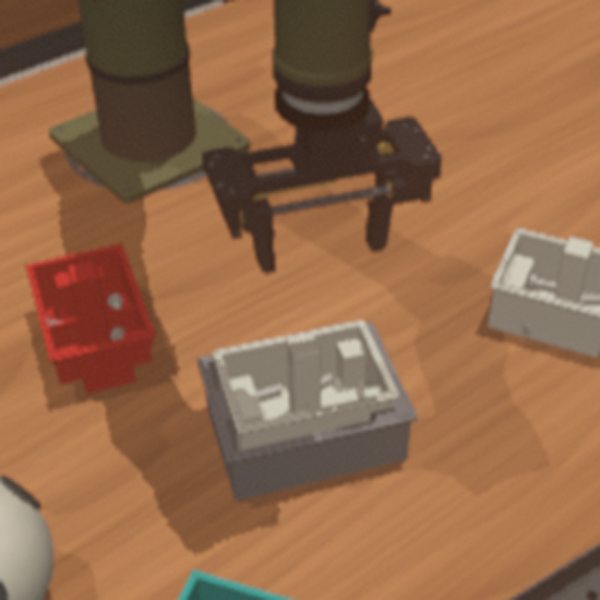

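The crop shows the open gripper hovering behind and above the nested caddy (post at crop 303,370), with its jaws along the bin's length. A negative half turn keeps joint 7 in range (-1.70 to +1.44). I'll correct sideways, descend and grip.

```bash
python3 -m jog '[{"translation":[-0.05,0.2,0.1],"twist":0,"claw":100},{"translation":[-0.04,0.19,0.3],"twist":0,"claw":100},{"translation":[0,0,0.4],"twist":0,"claw":100},{"translation":[0,0,0.4],"twist":0,"claw":100},{"translation":[0,0,0.4],"twist":0,"claw":100},{"translation":[0,0,0.4],"twist":0,"claw":100},{"translation":[0,0,0.4],"twist":0,"claw":100},{"translation":[0,0,0.4],"twist":0,"claw":100},{"translation":[0,0,0.4],"twist":0,"claw":100},{"translation":[0,0,0.3],"twist":0,"claw":100},{"translation":[0,0,0.15],"twist":0,"claw":100},{"translation":[0,0,0],"twist":0,"claw":100},{"translation":[0,0,0],"twist":0,"claw":100},{"translation":[0,0,0],"twist":0,"claw":100}]' 40
python3 - <<'E'
from st import *
to([.547,-.164,.092])
s=r.snapshot('scene')
im=s['img'][100:300,220:420]; cv2.imwrite('pics/s3c.png',cv2.resize(im[:,:,::-1],None,fx=3,fy=3,interpolation=cv2.INTER_CUBIC))
E
```

```text
clock: 4.7
tool_pos: [0.5479, -0.1639, 0.0935]
eef_rot: [0.981, -0.194, 0.001, 0.0]
contact_force: [0.1, -0.4, -0.0]
opening: 1.0
t 4.7 tcp [ 0.5479 -0.1639  0.0935] yawx -22.38 tilt 0.09 q [ 0.18  0.83  0.05  1.85 -0.09  0.46 -1.67] F [ 0.1 -0.4 -0. ] open 1.0
rows units [-0.02  0.01  0.04]
```

View pics/s3c.png

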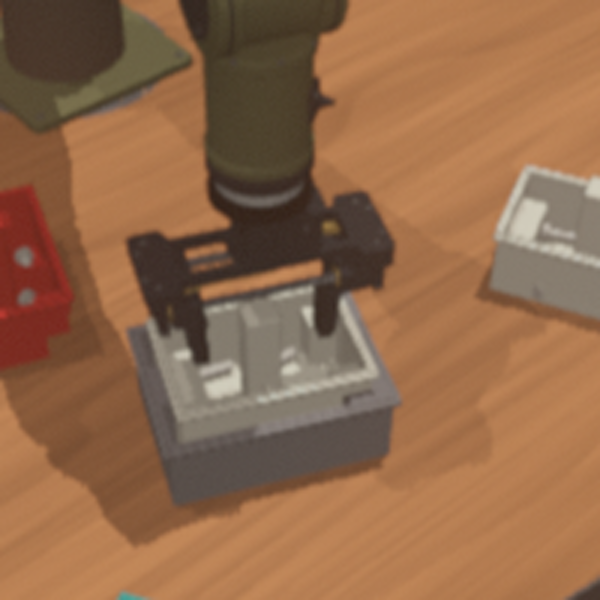

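The fingers straddle the post (crop 262,345) just at rim height. Now I close them.

```bash
python3 -m jog '[{"translation":[0,0,0],"twist":0,"claw":60},{"translation":[0,0,0],"twist":0,"claw":45},{"translation":[0,0,0],"twist":0,"claw":35},{"translation":[0,0,0],"twist":0,"claw":25},{"translation":[0,0,0],"twist":0,"claw":10},{"translation":[0,0,0],"twist":0,"claw":10},{"translation":[0,0,0],"twist":0,"claw":10},{"translation":[0,0,0],"twist":0,"claw":10},{"translation":[0,0,0],"twist":0,"claw":10}]' 45
python3 -m jog '[{"translation":[0,0,-0.1],"twist":0,"claw":10},{"translation":[0,0,-0.1],"twist":0,"claw":10},{"translation":[0,0,-0.1],"twist":0,"claw":10},{"translation":[0,0,-0.1],"twist":0,"claw":10},{"translation":[0,0,-0.1],"twist":0,"claw":10},{"translation":[0,0,0],"twist":0,"claw":10}]'; python3 -c 'import st'
```

```text
clock: 5.5
tool_pos: [0.5473, -0.1636, 0.0927]
eef_rot: [0.981, -0.194, -0.0, 0.0]
contact_force: [-2.3, -2.8, -0.1]
opening: 0.342
clock: 6.0
tool_pos: [0.5479, -0.1637, 0.1136]
eef_rot: [0.981, -0.194, 0.001, 0.0]
contact_force: [0.5, 0.2, -3.9]
opening: 0.312
t 6.0 tcp [ 0.5479 -0.1637  0.1136] yawx -22.38 tilt 0.09 q [ 0.18  0.8   0.06  1.84 -0.09  0.5  -1.67] F [ 0.5  0.2 -3.9] open 0.312
```

The load is 3.9 N, so it is just the caddy and the bin isn't coming along. I continue up and then turn half a turn.

```bash
python3 -m jog '[{"translation":[0,0,-0.15],"twist":0,"claw":10},{"translation":[0,0,-0.2],"twist":0,"claw":10},{"translation":[0,0,-0.25],"twist":0,"claw":10},{"translation":[0,0,-0.25],"twist":0,"claw":10},{"translation":[0,0,-0.25],"twist":0,"claw":10},{"translation":[0,0,-0.25],"twist":0,"claw":10},{"translation":[0,0,-0.25],"twist":0,"claw":10},{"translation":[0,0,-0.2],"twist":0,"claw":10},{"translation":[0,0,-0.1],"twist":0,"claw":10},{"translation":[0,0,0],"twist":0,"claw":10}]'
python3 - <<'E'
from st import *
s=r.snapshot('scene')
im=s['img'][60:290,200:430]; cv2.imwrite('pics/s4c.png',cv2.resize(im[:,:,::-1],None,fx=2.6,fy=2.6,interpolation=cv2.INTER_CUBIC))
E
```

```text
clock: 6.83
tool_pos: [0.548, -0.1638, 0.1899]
eef_rot: [0.981, -0.194, 0.001, 0.0]
contact_force: [-0.0, 0.0, -3.9]
opening: 0.311
t 6.8333 tcp [ 0.548  -0.1638  0.1899] yawx -22.39 tilt 0.12 q [ 0.16  0.68  0.08  1.79 -0.08  0.67 -1.68] F [-0.   0.  -3.9] open 0.311
```

View pics/s4c.png

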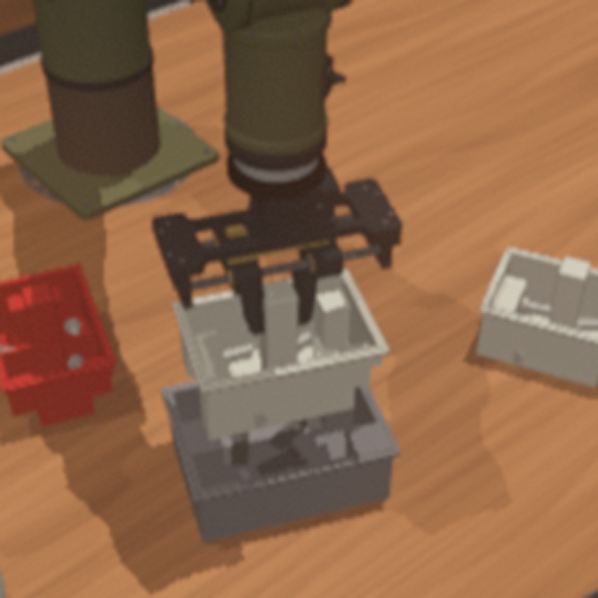

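The picture shows the caddy hanging level and clear above the bin, which hasn't moved (rim at crop 165-395, 390-540). Now the half turn: 30 units negative.

```bash
python3 -m jog '[{"translation":[0,0,0],"twist":-0.3,"claw":10},{"translation":[0,0,0],"twist":-0.7,"claw":10},{"translation":[0,0,0],"twist":-0.8,"claw":10},{"translation":[0,0,0],"twist":-0.8,"claw":10},{"translation":[0,0,0],"twist":-0.8,"claw":10},{"translation":[0,0,0],"twist":-0.8,"claw":10},{"translation":[0,0,0],"twist":-0.8,"claw":10},{"translation":[0,0,0],"twist":-0.8,"claw":10},{"translation":[0,0,0],"twist":-0.8,"claw":10},{"translation":[0,0,0],"twist":-0.8,"claw":10},{"translation":[0,0,0],"twist":-0.8,"claw":10},{"translation":[0,0,0],"twist":-0.8,"claw":10},{"translation":[0,0,0],"twist":-0.8,"claw":10},{"translation":[0,0,0],"twist":-0.8,"claw":10},{"translation":[0,0,0],"twist":-0.8,"claw":10},{"translation":[0,0,0],"twist":-0.8,"claw":10},{"translation":[0,0,0],"twist":-0.8,"claw":10},{"translation":[0,0,0],"twist":-0.8,"claw":10},{"translation":[0,0,0],"twist":-0.8,"claw":10},{"translation":[0,0,0],"twist":-0.8,"claw":10}]'
python3 -m jog '[{"translation":[0,0,0],"twist":-0.8,"claw":10},{"translation":[0,0,0],"twist":-0.8,"claw":10},{"translation":[0,0,0],"twist":-0.8,"claw":10},{"translation":[0,0,0],"twist":-0.8,"claw":10},{"translation":[0,0,0],"twist":-0.8,"claw":10},{"translation":[0,0,0],"twist":-0.8,"claw":10},{"translation":[0,0,0],"twist":-0.8,"claw":10},{"translation":[0,0,0],"twist":-0.8,"claw":10},{"translation":[0,0,0],"twist":-0.8,"claw":10},{"translation":[0,0,0],"twist":-0.8,"claw":10},{"translation":[0,0,0],"twist":-0.8,"claw":10},{"translation":[0,0,0],"twist":-0.8,"claw":10},{"translation":[0,0,0],"twist":-0.8,"claw":10},{"translation":[0,0,0],"twist":-0.8,"claw":10},{"translation":[0,0,0],"twist":-0.8,"claw":10},{"translation":[0,0,0],"twist":-0.8,"claw":10},{"translation":[0,0,0],"twist":-0.8,"claw":10},{"translation":[0,0,0],"twist":-0.6,"claw":10},{"translation":[0,0,0],"twist":0,"claw":10},{"translation":[0,0,0],"twist":0,"claw":10}]'
python3 - <<'E'
from st import *
to([.548,-.164,.145])
s=r.snapshot('scene')
im=s['img'][60:290,200:430]; cv2.imwrite('pics/s5c.png',cv2.resize(im[:,:,::-1],None,fx=2.6,fy=2.6,interpolation=cv2.INTER_CUBIC))
E
```

```text
clock: 8.55
tool_pos: [0.5468, -0.1639, 0.1879]
eef_rot: [0.818, 0.576, -0.001, -0.0]
contact_force: [-0.2, -0.3, -4.6]
opening: 0.315
clock: 10.22
tool_pos: [0.5469, -0.1641, 0.188]
eef_rot: [0.215, 0.977, -0.0, -0.001]
contact_force: [-0.1, -0.3, -4.0]
opening: 0.31
t 10.2167 tcp [ 0.5469 -0.1641  0.188 ] yawx 155.12 tilt 0.07 q [ 0.66  0.79 -0.8   1.76  0.71  0.9   0.67] F [-0.1 -0.3 -4. ] open 0.31
rows units [-0.03  0.01  1.08]
```

View pics/s5c.png

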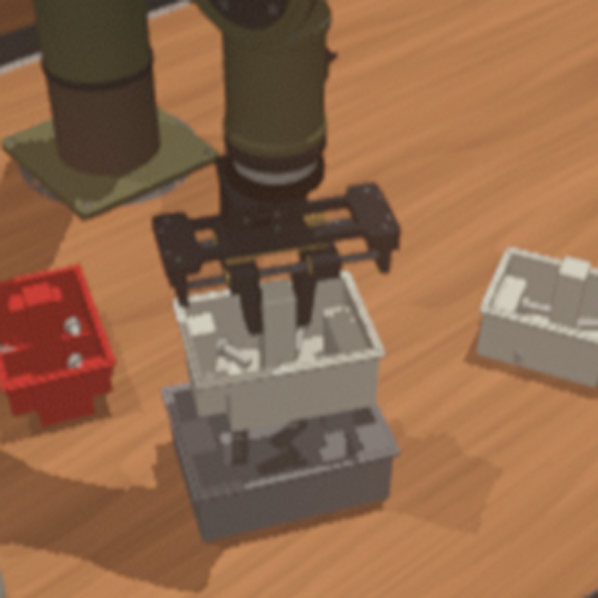

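The caddy is turned: its corner recess now shows at left (crop 205,400). It hangs over the bin, about 2.4 deg short, so I trim the twist and descend to near contact.

```bash
python3 -m jog '[{"translation":[-0.02,0,0.05],"twist":-0.2,"claw":10},{"translation":[0,0,0.15],"twist":-0.2,"claw":10},{"translation":[0,0,0.2],"twist":0,"claw":10},{"translation":[0,0,0.2],"twist":0,"claw":10},{"translation":[0,0,0.2],"twist":0,"claw":10},{"translation":[0,0,0.15],"twist":0,"claw":10},{"translation":[0,0,0.1],"twist":0,"claw":10},{"translation":[0,0,0.05],"twist":0,"claw":10},{"translation":[0,0,0],"twist":0,"claw":10},{"translation":[0,0,0],"twist":0,"claw":10}]'
python3 - <<'E'
from st import *
to([.548,-.164,.139])
E
python3 -m jog '[{"translation":[0,0,0.03],"twist":0,"claw":10},{"translation":[0,0,0.03],"twist":0,"claw":10},{"translation":[0,0,0.03],"twist":0,"claw":10},{"translation":[0,0,0],"twist":0,"claw":10}]'; python3 -c 'import st'
```

```text
clock: 11.1
tool_pos: [0.5483, -0.1639, 0.1449]
eef_rot: [0.194, 0.981, 0.0, 0.0]
contact_force: [0.8, -0.0, -4.6]
opening: 0.311
t 11.1 tcp [ 0.5483 -0.1639  0.1449] yawx 157.62 tilt 0.02 q [ 0.64  0.85 -0.77  1.8   0.79  0.83  0.66] F [ 0.8 -0.  -4.6] open 0.311
rows units [ 0.01 -0.01  0.15]
clock: 11.43
tool_pos: [0.548, -0.164, 0.141]
eef_rot: [0.194, 0.981, -0.0, -0.0]
contact_force: [0.5, -0.0, -3.9]
opening: 0.313
t 11.4333 tcp [ 0.548 -0.164  0.141] yawx 157.62 tilt 0.01 q [ 0.64  0.86 -0.76  1.8   0.79  0.82  0.65] F [ 0.5 -0.  -3.9] open 0.313
```

```bash
python3 -m jog '[{"translation":[0,0,0.03],"twist":0,"claw":10},{"translation":[0,0,0.03],"twist":0,"claw":10},{"translation":[0,0,0],"twist":0,"claw":10},{"translation":[0,0,0],"twist":0,"claw":10}]'
python3 - <<'E'
from st import *
s=r.snapshot('scene')
im=s['img'][60:290,200:430]; cv2.imwrite('pics/s6c.png',cv2.resize(im[:,:,::-1],None,fx=2.6,fy=2.6,interpolation=cv2.INTER_CUBIC))
E
```

```text
clock: 11.77
tool_pos: [0.5482, -0.164, 0.1393]
eef_rot: [0.194, 0.981, -0.0, 0.0]
contact_force: [-2.9, -0.9, 3.5]
opening: 0.314
t 11.7667 tcp [ 0.5482 -0.164   0.1393] yawx 157.61 tilt 0.04 q [ 0.64  0.86 -0.76  1.8   0.8   0.82  0.65] F [-2.9 -0.9  3.5] open 0.314
```

View pics/s6c.png

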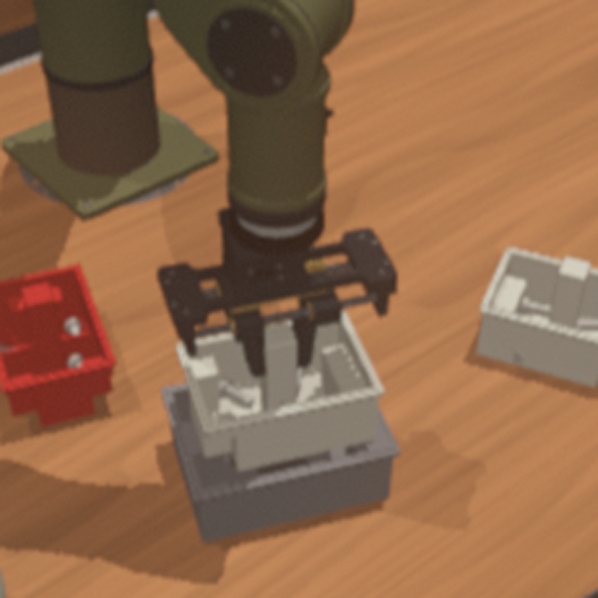

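The force flipped from -3.9 to +3.5 N at the expected height of 0.139. The picture shows the caddy sitting on the ledges, with its underside at the rim. I open slowly and withdraw straight up.

```bash
python3 -m jog '[{"translation":[0,0,0],"twist":0,"claw":36},{"translation":[0,0,0],"twist":0,"claw":42},{"translation":[0,0,0],"twist":0,"claw":50},{"translation":[0,0,0],"twist":0,"claw":60},{"translation":[0,0,0],"twist":0,"claw":70},{"translation":[0,0,0],"twist":0,"claw":70},{"translation":[0,0,0],"twist":0,"claw":70}]'
python3 -m jog '[{"translation":[0,0,-0.1],"twist":0,"claw":70},{"translation":[0,0,-0.3],"twist":0,"claw":70},{"translation":[0,0,-0.4],"twist":0,"claw":70},{"translation":[0,0,-0.5],"twist":0,"claw":70},{"translation":[0,0,-0.5],"twist":0,"claw":70},{"translation":[0,0,-0.5],"twist":0,"claw":70},{"translation":[0,0,-0.5],"twist":0,"claw":70},{"translation":[0,0,-0.4],"twist":0,"claw":70}]'
python3 -m jog '[{"translation":[-0.3,0,0],"twist":0,"claw":70},{"translation":[0.6,0,0],"twist":0,"claw":70},{"translation":[0.9,0,0],"twist":0,"claw":70},{"translation":[0.9,0,0],"twist":0,"claw":70},{"translation":[0.9,0,0],"twist":0,"claw":70},{"translation":[0.5,0,0],"twist":0,"claw":70},{"translation":[0,0,0],"twist":0,"claw":70}]'
python3 - <<'E'
from st import *
s=r.snapshot('scene')
im=s['img'][140:300,220:460]; a=cv2.resize(im[:,:,::-1],None,fx=2.5,fy=2.5,interpolation=cv2.INTER_CUBIC)
for l in ('caddy_mid','caddy_end'):
    for d in r.spot_point(l,'scene'): print(l,round(d['confidence'],2),atz(s,*d['location'],.123).round(3))
s=r.snapshot('top'); im=s['img'][130:245,230:470]
for l,z in (('caddy_mid',.123),('caddy_end',.123),('base',0),('spare_mid',.053)):
    for d in r.spot_point(l,'top'): print(l,round(d['confidence'],2),atz(s,*d['location'],z).round(3))
b=cv2.resize(im[:,:,::-1],(600,200),interpolation=cv2.INTER_CUBIC); b=cv2.resize(im[:,:,::-1],None,fx=1.6,fy=1.6)
b=cv2.copyMakeBorder(b,0,0,0,600-b.shape[1],cv2.BORDER_CONSTANT)
cv2.imwrite('pics/f.png',np.vstack([a,b]))
h=cv2.cvtColor(im,cv2.COLOR_RGB2HSV)
m=cv2.morphologyEx(((h[:,:,1]<60)&(h[:,:,2]>170)).astype(np.uint8),cv2.MORPH_OPEN,np.ones((2,2)))[15:-10,80:180]
pts=np.argwhere(m)+[145,310]
w=np.array([atz(s,a,c,.136)[:2] for a,c in pts]).astype(np.float32); print('caddy rim',cv2.minAreaRect(w*1000))
E
```

```text
clock: 12.4
tool_pos: [0.5481, -0.1639, 0.1387]
eef_rot: [0.194, 0.981, 0.0, 0.0]
contact_force: [-0.4, 0.3, -0.4]
opening: 0.702
clock: 13.07
tool_pos: [0.5485, -0.1636, 0.2695]
eef_rot: [0.194, 0.981, 0.0, 0.001]
contact_force: [0.4, 0.3, -0.1]
opening: 0.698
clock: 13.65
tool_pos: [0.4142, -0.1094, 0.2676]
eef_rot: [0.192, 0.981, -0.002, -0.001]
contact_force: [-0.8, 0.7, -0.4]
opening: 0.7
t 13.65 tcp [ 0.4142 -0.1094  0.2676] yawx 157.84 tilt 0.24 q [ 0.77  0.52 -0.95  2.06  0.58  0.85  0.67] F [-0.8  0.7 -0.4] open 0.7
caddy_mid 0.97 [ 0.356 -0.294  0.123]
caddy_mid 0.93 [ 0.777 -0.393  0.123]
caddy_mid 0.67 [ 0.547 -0.163  0.123]
caddy_end 0.97 [ 0.714 -0.429  0.123]
caddy_end 0.68 [ 0.588 -0.099  0.123]
caddy_end 0.61 [ 0.306 -0.276  0.123]
caddy_mid 0.92 [ 0.726 -0.355  0.123]
caddy_mid 0.85 [ 0.551 -0.158  0.123]
caddy_end 0.83 [ 0.581 -0.092  0.123]
caddy_end 0.78 [ 0.66  -0.389  0.123]
spare_mid 0.63 [0.613 0.177 0.053]
caddy rim ((545.49072265625, -164.38890075683594), (158.4673309326172, 109.17254638671875), 67.25015258789062)
```

View pics/f.png

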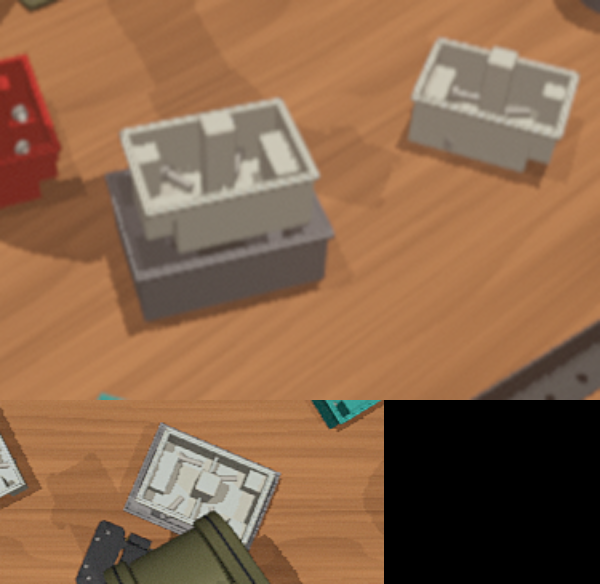

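The picture shows the caddy level on top of the bin (scene crop 220,180), the gripper clear of it, and its recessed end now towards +y. I'm handing in.

```bash
python3 -c 'from plant import r; print(r.finish_job())'
```

```text
the job is handed in; nothing more can be done
None
```

I gripped the nested caddy by its post and lifted it straight out. I turned it half a turn, set it down on the bin's ledges, let go and backed the gripper away. The job was handed in at about 14 s; it reports no verdict.

- **Set-down height:** contact came with the tool at 0.139 m, just where resting on the ledges should put it. The force on the tool went from -3.9 N to +3.5 N there, and it was still at that height after the fingers opened.
- **Centring and angle:** the caddy's rim in the last top picture is centred at (0.545, -0.164) with yaw 67.3°. At the start I measured the bin at (0.548, -0.164) with yaw 67.1°. That makes the caddy about 2–3 mm off centre.
- **Half turn:** both cameras now put caddy_end on the far side, towards +y.
- **Level:** I judged this by eye only, from the last scene picture.
- **Bin:** it looked unmoved by eye. The final check has no measurement of it, because the network did not report it in the last top picture.
- **Other caddy:** nothing touched it, and it looks unmoved. The network's reading of it differs by about 11 mm from the first picture, which I take to be noise (confidence 0.63).

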